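# Hang the drying column on its side-opening hook

### The job

The air line's drying column is lying on the worktop: stand it up on its square foot on the worktop and let go of it, then take it again and hang it on the twin-prong hook of the stand. Its neck goes in sideways between the two prongs with the flange above their upturned tips, and then down, until the flange lies level and fully down on both prongs, between the tips and the back plate, and the column hangs free. Do not drop the column or let it topple, and leave the other things on the worktop where they are.

Things in the scene. Friction and masses are not known exactly. Their poses are not given: they have to be found in the camera images.
- column_cap (a point): Centre of the drying column's white square ribbed cap (30 x 30 mm, 40 mm long), at its head. Column: one rigid part, 176 mm long, 0.24 to 0.39 kg; z axis from foot to head, x and y across the flats of cap, flange and foot. This point is 156 mm from the foot's underside. It starts lying on a flat of foot and flange, axis level 25 mm above the worktop, head to the left.
- column_body (a point): Centre of the column's round body, a clear tube with dark blue filling (pink at the foot end) and black end rings: 45 mm diameter, from 12 to 86 mm above the foot's underside; this point is at 49 mm. Above it a black shoulder narrows to 96 mm, then the white neck, 18 mm diameter, runs up to the flange. Axes as column_cap.
- column_flange (a point): Centre of the underside of the column's white square flange, 50 x 50 x 6 mm, 130 mm from the foot's underside, 26 mm below column_cap; the cap starts 6 mm above this point. Axes as column_cap.
- column_foot (a point): Centre of the underside of the column's dark square steel foot, 50 x 50 x 12 mm. The column's centre of mass is about 52 mm above it: let go within about 15 degrees of upright, an edge of the foot on the worktop, the column rocks upright. Pinched lightly by the cap it can turn between the fingers while the foot's edge stays on the worktop. Axes as column_cap.
- throat (a point): Where column_flange belongs on the hook: midway between the two prongs and between back plate and upturned tips, level with the prongs' upper side, 168 mm above the worktop. z up; x from the open mouth to the back plate (the column enters along +x); y across the prongs: level 8 mm steel rods, 24 mm clear between them. The hook does not move.
- hook_tips (a point): Midway between the topmost points of the two upturned prong ends, 31 mm from throat towards the open mouth (-x) and 10 mm higher. The throat is 54 mm long between the ends and the back plate. Axes as throat.
- hook_plate (a point): Centre of the top edge of the flat steel back plate's front face, 27 mm from throat along +x and 20 mm higher; plate 62 mm wide, 44 mm high. It can be touched with the flange. Behind it the 14 mm post and clamp, lower than the plate; below it the stand's grey foot plate, 105 x 100 x 12 mm, on the worktop. Axes as throat.
- wash_bottle: White wash bottle with a bent spout, 62 x 88 x 165 mm, standing behind the hook stand; origin at the centre of its underside. To be left alone.
- petri_dish: Round flat plastic dish with lid, 58 mm diameter, 14 mm high, near the front edge; origin at the centre of its underside. To be left alone.
- beaker_50: Small glass beaker, 44 mm diameter, 56 mm high; origin at the centre of its underside. To be left alone.
- vial_1: Amber vial with a black screw cap, 27 mm diameter, 61 mm high; origin at the centre of its underside. To be left alone.
- vial_2: Amber vial with a white screw cap, 27 mm diameter, 61 mm high; origin at the centre of its underside. To be left alone.

How it is judged:
By the outcome, as a careful person would: the job done as asked, in the order asked, and still so for the second after the job is handed in, with the robot touching nothing.
It also fails if it takes over 64 s, if anything falls off the work surface, if the arm or the gripper's body presses on something with over 40 N, if the wrist force passes 120 N, or if a joint passes its speed limit or range.

### The arm

A 7-joint arm with a two-finger parallel gripper is mounted at the origin on a cart in front of the work surface, level with it; the furniture and walls round the work are solid. World frame = base frame: x ahead of the robot, y to its left, z up, the work surface at z = 0. Lengths are in m, angles in rad, forces in N, time in s.
With the tool pointing down it reaches from about 0.4 to 0.9 m from the base axis. Payload 5.5 kg.
Tool frame: the origin (TCP) lies midway between the tips of the shut fingers; the grasp point (between the pads) lies behind it (tcp_to_grasp is the z of the grasp point in the tool frame, in m); z points along the fingers, y is the line along which they close (so a half turn about z gives the same grasp; the last joint's range is limited). The gripper opens to 92 mm and grips with 3 to 60 N. Pads are 19 mm wide; open, the fingers measure 130 mm over their backs; the gripper's body (75 mm by 190 mm) begins 47 mm behind the grasp point.
Start: joints at [1.515, 0.501, -0.427, 1.55, 0.221, 1.138, -0.21], TCP at [0.204, -0.617, 0.227] pointing down, gripper open.
Joint ranges: [-2.88, 2.88], [-0.31, 2.03], [-1.54, 1.56], [0.2, 2.42], [-1.41, 4.55], [0.19, 2.02], [-2.57, 2.57]. Speed limits (rad/s): [2.57, 2.57, 3.14, 3.14, 3.14, 3.14, 3.14].

### API

Orientations are given as a unit quaternion [w, x, y, z].
In Python, from bench import * gives the robot as it stands.
- The arm moves only by the tool play_rows, never from a script. Its argument "moves" is a list of rows, each a list of 7 numbers: the turn, a rotation vector about the world's x, y, z scaled (see below), then the shift along the world's x, y, z scaled (see below), then the closure, from 0 (fully open) to 1 (shut). A call has 1 to 12 rows; each row shifts and turns the commanded pose from where the row before left it; what a row does not reach is not made up. The controller multiplies each number of a shift by 3 cm and each number of a turn by 0.08 rad. A row lasts 1/8 s, in which the tool goes at most 62.5 mm and 10.7 degrees, less where a joint would pass 70% of its speed; a pose out of reach is approached as far as the arm can. A call with a number of a shift or a turn outside -1 to 1 is refused whole. A call with a gripper value outside its range is refused whole. The fingers move at their own pace and stop on an object; "grip_force" is the grip in N (left out, the last holds). Time passes only in rows, so rows that do not move let the fingers close. It gives the time, the measured TCP pose, the force, the opening and the grip force at its end, in the units of the state.
- state(): the state, without advancing time (a new reading comes with each control period).
- get_image(name): name is "side" or "top"; returns a dict with "frame" (384x512x3 uint8, red, green, blue), "mtx" (3x3 intrinsics, pixels), "dist_coeffs" ([k1, k2, p1, p2, k3] as OpenCV has them; the pictures are not rectified), "world_from_camera" (4x4, takes a point from camera to world coordinates). Camera axes: x right, y down, z forward; pixel columns grow to the right and rows downward; lengths in m; the calibration is good to about 2 mm. A picture is of the moment at which its call begins. There is no depth.
- finish_job(): hands the job in; it is judged then, once.
The state is a dict: "time_s": time; "joint_pos": joint angles; "joint_vel": joint speeds; "effort": joint torques, N m; "position": TCP position; "ee_rot": TCP orientation; "wrist_force": force on the tool from outside, world axes, zero at the start; "ft_torque": the same for the moment, N m; "finger_gap": finger opening in m; "finger_force": force on a finger pad.
Only numpy, scipy, OpenCV 4.12 (cv2) and the standard library are available. Lean on these libraries where they do the work, as an engineer would, in place of code of your own. Each camera call takes 0.05 s, during which the arm holds its last target. There are 200 camera calls.

## Working session

There is one attempt and no reset: what is moved stays moved. The work goes in short steps, Python scripts to look and compute and a tool call to move; the robot and the scene stay as the last step left them, time stands still between calls to the robot, and variables do not carry over. Pictures are saved under pics/ and viewed, at most 10 in all, crops included, and the job is handed in when it is done.

Besides the shell and the picture viewer there is one more tool, called after "Call:" as a command line: name --pt "numbers of a row" for each row, then --argument value for the rest. play_rows: Moves the arm, as the interface text tells. Its arguments: {"type":"object","properties":{"moves":{"type":"array","items":{"type":"array","items":{"type":"number","minimum":-1,"maximum":1}}},"grip_force":{"type":"number"}},"required":["moves"]}

```bash
ls; mkdir -p pics; cat > h.py <<'E'
from bench import *
import numpy as np, cv2
def snap(n,f):
    d=get_image(n); cv2.imwrite('pics/'+f,cv2.cvtColor(cv2.resize(d['frame'],None,fx=1.5,fy=1.5,interpolation=cv2.INTER_CUBIC),cv2.COLOR_RGB2BGR)); np.savez('pics/'+f[:-4],**d); return d
def ray(d,uv):
    p=cv2.undistortPoints(np.array([[uv]],float),d['mtx'],d['dist_coeffs'])[0,0]
    T=d['world_from_camera']; v=T[:3,:3]@np.array([p[0],p[1],1]); return T[:3,3],v/np.linalg.norm(v)
def onz(d,uv,z):
    o,v=ray(d,uv); return o+v*(z-o[2])/v[2]
def tri(d1,u1,d2,u2):
    o1,v1=ray(d1,u1);o2,v2=ray(d2,u2)
    s=np.linalg.lstsq(np.stack([v1,-v2],1),o2-o1,rcond=None)[0]
    a=o1+s[0]*v1;b=o2+s[1]*v2; return (a+b)/2,np.linalg.norm(a-b)
def proj(d,P):
    T=np.linalg.inv(d['world_from_camera']); r=cv2.Rodrigues(T[:3,:3])[0]
    return cv2.projectPoints(np.array(P,float).reshape(-1,3),r,T[:3,3],d['mtx'],d['dist_coeffs'])[0][:,0]
E
python3 - <<'E'
from h import *
for n in('side','top'):
    d=snap(n,n+'0.png'); print(n,d['mtx'].tolist(),d['world_from_camera'].round(3).tolist())
s=state(); print({k:np.round(v,3).tolist() for k,v in s.items()})
import bench; print([x for x in dir(bench) if not x.startswith('_')])
E
```

```text
pics
side [[404.4291667349201, 0.0, 252.41739787048033], [0.0, 404.4291667349201, 199.64549852843857], [0.0, 0.0, 1.0]] [[0.98, -0.156, 0.126, 0.416], [-0.2, -0.785, 0.587, -0.532], [0.007, -0.6, -0.8, 0.978], [0.0, 0.0, 0.0, 1.0]]
top [[415.38958968393814, 0.0, 259.532514058569], [0.0, 415.38958968393814, 193.72390475504506], [0.0, 0.0, 1.0]] [[0.03, -0.995, 0.098, 0.432], [-0.999, -0.026, 0.033, 0.086], [-0.03, -0.098, -0.995, 1.131], [0.0, 0.0, 0.0, 1.0]]
{'time_s': 0.1, 'joint_pos': [1.515, 0.502, -0.427, 1.551, 0.221, 1.138, -0.21], 'joint_vel': [-0.001, -0.001, 0.001, -0.002, -0.001, 0.001, -0.0], 'effort': [-0.011, -56.786, -5.839, -27.992, -0.069, 0.024, 0.0], 'position': [0.203, -0.617, 0.226], 'ee_rot': [-0.001, 0.987, 0.159, -0.0], 'wrist_force': [-0.405, 0.487, -0.339], 'ft_torque': [-0.016, -0.005, -0.008], 'finger_force': 0.0, 'finger_gap': 0.092}
['Unreachable', 'finish_job', 'get_image', 'state', 'tcp_to_grasp']
```

View pics/side0.png

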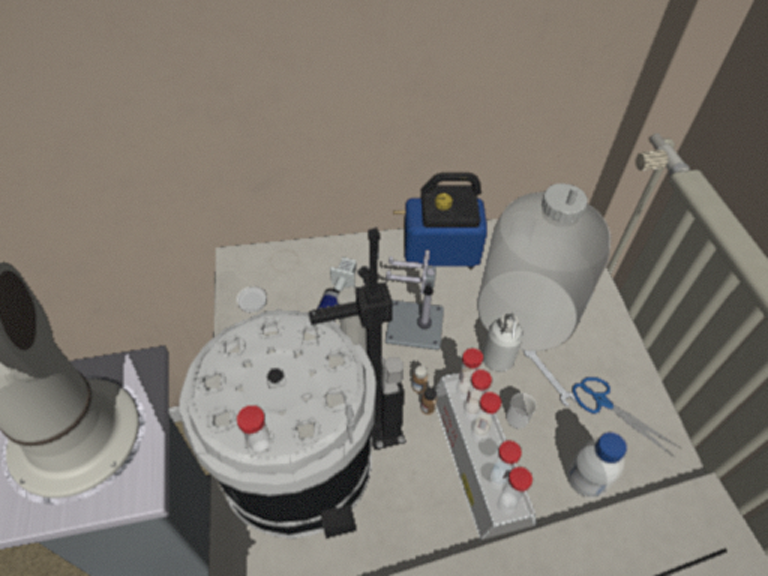

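View pics/top0.png

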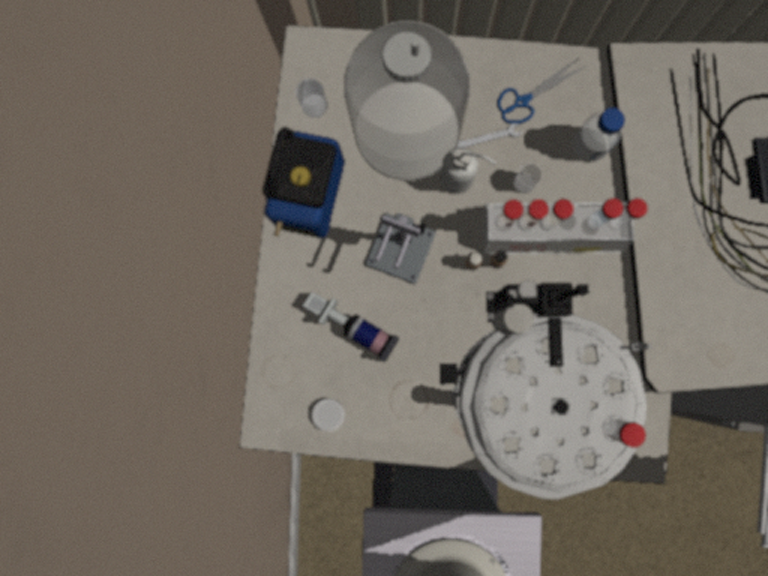

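The side view shows the column at about (335,285) and the hook at (405,270), partly hidden by the carousel stand. The top view shows the cap at (316,304), the foot at (382,345) and the prongs at (388,245). I'll enlarge both.

```bash
python3 - <<'E'
import numpy as np,cv2
def crop(n,x,y,w,h,f,o):
    d=np.load(f'pics/{n}0.npz'); a=d['frame'][y:y+h,x:x+w]; a=cv2.resize(a,None,fx=f,fy=f,interpolation=cv2.INTER_CUBIC)[:,:,::-1].copy()
    for i in range(0,w,10): cv2.line(a,(i*f,0),(i*f,6 if i%20 else 14),(0,0,255),1); i%20==0 and cv2.putText(a,str(x+i),(i*f,24),0,.35,(0,0,255),1)
    for i in range(0,h,10): cv2.line(a,(0,i*f),(6 if i%20 else 14,i*f),(0,0,255),1); i%20==0 and cv2.putText(a,str(y+i),(15,i*f+4),0,.35,(0,0,255),1)
    cv2.imwrite('pics/'+o,a)
crop('top',190,130,110,110,5,'topc.png'); crop('side',200,150,110,90,6,'sidec.png')
E
```

```text
(no output)
```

View pics/topc.png

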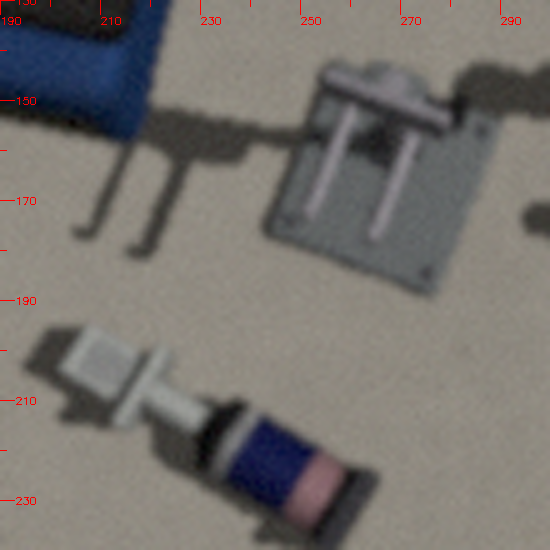

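View pics/sidec.png

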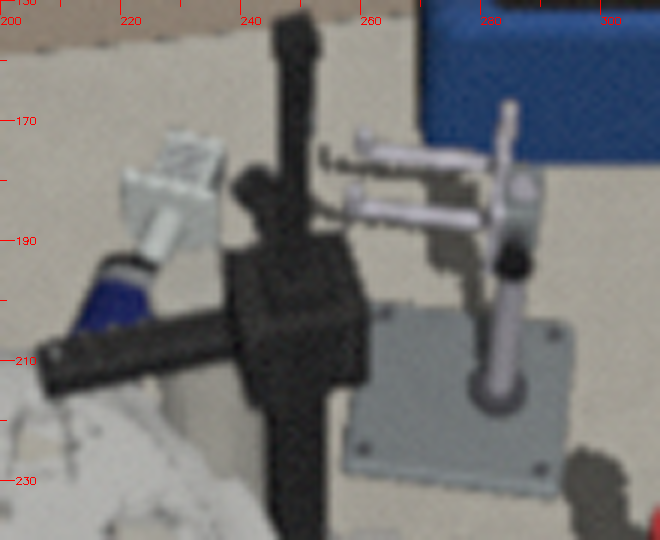

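```bash
python3 - <<'E'
from h import *
t=dict(np.load('pics/top0.npz'));s=dict(np.load('pics/side0.npz'))
L=tri(t,(252,172.8),s,(260.3,172)); R=tri(t,(265.4,177.3),s,(258.7,181)); print('tips',L,R)
for z in(.160,.178):
  print(z,'top',onz(t,(252,172.8),z),onz(t,(265.4,177.3),z),'side',onz(s,(260.3,172),z),onz(s,(258.7,181),z))
print('prong base top z=.168',onz(t,(260.4,152.4),.168),onz(t,(272.6,157),.168))
print('plate',onz(t,(255.6,143.6),.188),onz(t,(280,155),.188))
for n,uv in dict(f1=(222,199),f2=(224.4,200),f3=(217,215),f4=(212.4,213.6),F1=(259,223),F2=(266,226),F3=(257,240),F4=(252,238)).items(): print(n,onz(t,uv,.05)[:2].round(4))
for n,uv in dict(c1=(208,195),c2=(219,199.4),c3=(212.4,209.6),c4=(202,204)).items(): print(n,onz(t,uv,.04)[:2].round(4))
for uv,z in(((220.3,178),.05),((236.7,180.8),.05),((220.8,188.7),0),((236.2,191.3),0)): print('side fl',onz(s,uv,z).round(4))
print('flange tri',tri(t,(223.7,199.5),s,(236.7,180.8)))
print('tcp2g',tcp_to_grasp)
E
```

```text
tips (array([0.57631834, 0.13573737, 0.18153419]), np.float64(0.006187859863818503)) (array([0.56572908, 0.10442805, 0.18477464]), np.float64(0.005345072898445462))
0.16 top [0.57640083 0.13707512 0.16      ] [0.56646835 0.10509968 0.16      ] side [0.58388232 0.1539493  0.16      ] [0.57320056 0.12442087 0.16      ]
0.178 top [0.57372389 0.13612086 0.178     ] [0.56397548 0.10473801 0.178     ] side [0.58018862 0.13885303 0.178     ] [0.56974204 0.10997471 0.178     ]
prong base top z=.168 [0.62427782 0.11837392 0.168     ] [0.61396444 0.08935522 0.168     ]
plate [0.64073956 0.12941251 0.188     ] [0.61528137 0.07236079 0.188     ]
f1 [0.5214 0.2195]
f2 [0.519  0.2131]
f3 [0.4791 0.231 ]
f4 [0.4824 0.2433]
F1 [0.4615 0.1206]
F2 [0.4542 0.1022]
F3 [0.4173 0.1245]
F4 [0.4221 0.1376]
c1 [0.5319 0.2585]
c2 [0.521  0.2287]
c3 [0.4935 0.2452]
c4 [0.5075 0.2735]
side fl [0.4843 0.2463 0.05  ]
side fl [0.5304 0.2261 0.05  ]
side fl [0.4829 0.2455 0.    ]
side fl [0.5277 0.2262 0.    ]
flange tri (array([0.52364332, 0.21277346, 0.06636213]), np.float64(0.009432499294088589))
tcp2g -0.0188
```

```bash
python3 - <<'E'
from h import *
t=dict(np.load('pics/top0.npz'));s=dict(np.load('pics/side0.npz'))
def T(n,a,b):
    p,e=tri(t,np.array(a)/1.5,s,np.array(b)/1.5); print(n,p.round(3),round(e,3))
T('post block',(555,298),(373,300)); T('post top?',(495,300),(374,235)); T('carousel knob',(561,406),(275,375))
T('red cap',(632,434),(251,418)); T('big bottle cap',(407,54),(565,200)); T('pump yellow',(300,176),(444,201)); T('pump handle',(285,135),(450,180))
T('post clamp arm end',(556,362),(315,315));T('wash bottle',(463,158),(510,325))
for z in(0.,.2,.3): print(z,'carousel left edge',onz(t,(465/1.5,405/1.5),z).round(3), 'top edge',onz(t,(555/1.5,320/1.5),z).round(3),'poststand',onz(t,(449/1.5,374/1.5),z).round(3))
for z in (.1,.2): print('pump corners',[onz(t,(a/1.5,b/1.5),z).round(3)[:2].tolist() for a,b in((325,232),(342,155),(265,215),(285,135))])
print(proj(t,[[0,0,0],[0,0,.3]])*1.5,proj(s,[[0,0,0]])*1.5)
E
```

```text
post block [ 0.503 -0.091  0.377] 0.001
post top? [ 0.507 -0.015  0.411] 0.025
carousel knob [ 0.367 -0.121  0.29 ] 0.003
red cap [ 0.337 -0.201  0.338] 0.004
big bottle cap [0.85  0.098 0.304] 0.003
pump yellow [0.709 0.266 0.169] 0.005
pump handle [0.742 0.285 0.207] 0.035
post clamp arm end [ 0.428 -0.094  0.37 ] 0.006
wash bottle [0.761 0.002 0.116] 0.004
0.0 carousel left edge [ 0.34  -0.019  0.   ] top edge [ 0.497 -0.18   0.   ] poststand [0.395 0.011 0.   ]
0.2 carousel left edge [ 0.356 -0.     0.2  ] top edge [ 0.486 -0.133  0.2  ] poststand [0.401 0.024 0.2  ]
0.3 carousel left edge [0.364 0.009 0.3  ] top edge [ 0.48  -0.109  0.3  ] poststand [0.405 0.031 0.3  ]
pump corners [[0.63, 0.231], [0.764, 0.208], [0.657, 0.336], [0.799, 0.309]]
pump corners [[0.61, 0.217], [0.732, 0.196], [0.635, 0.311], [0.763, 0.287]]
[[449.24018811 595.00735714]
 [463.5290771  680.12741502]] [[ 74.19335256 436.18430297]]
```

Call:
play_rows --pt "0 0 0.78 0 0 1 0" --pt "0 0 0.78 0 0 1 0" --pt "0 0 0.78 0 0 1 0" --pt "0 0 0.78 0 0 1 0" --pt "0 0 0.78 1 0.4 1 0" --pt "0 0 0.78 1 0.4 1 0" --pt "0 0 0.78 1 0.4 1 0" --pt "0 0 0.78 1 0.6 0 0" --pt "0 0 0.78 1 0.6 0 0" --pt "0 0 0.78 1 0.6 0 0" --pt "0 0 0.78 1 0.6 0 0" --pt "0 0 0.78 1 0.6 0 0" --grip_force 20

```text
time_s: 1.6
position: [0.4444, -0.4905, 0.4361]
ee_rot: [-0.0, 0.86, 0.51, -0.0]
wrist_force: [-0.3, 0.4, 0.1]
finger_gap: 0.0917
finger_force: 0.0
```

```bash
python3 - <<'E'
from h import *
t=dict(np.load('pics/top0.npz'));s=dict(np.load('pics/side0.npz'))
print(tri(t,np.array((583,290))/1.5,s,np.array((374,235))/1.5))
print({k:np.round(v,3).tolist() for k,v in state().items() if k in('position','ee_rot','joint_pos','time_s')})
E
```

```text
(array([ 0.50229854, -0.09242145,  0.49582208]), np.float64(0.004308112136512775))
{'time_s': 1.6, 'joint_pos': [1.214, 0.456, -0.662, 1.196, 0.274, 1.577, 0.103], 'position': [0.444, -0.491, 0.436], 'ee_rot': [-0.0, 0.86, 0.51, -0.0]}
```

Call:
play_rows --pt "0 0 0 0.8 0.9 0.6 0" --pt "0 0 0 0.8 0.9 0.6 0" --pt "0 0 0 0.8 0.9 0.6 0" --pt "0 0 0 0.8 0.9 0.4 0" --pt "0 0 0 0.8 0.9 0 0" --pt "0 0 0 0.8 0.9 0 0" --pt "0 0 0 0.8 0.9 0 0" --pt "0 0 0 0.8 0.9 0 0" --pt "0 0 0 0.8 0.9 0 0" --pt "0 0 0 0.6 1 0 0" --pt "0 0 0 0.4 1 0 0" --pt "0 0 0 0.2 1 0 0"

```text
time_s: 3.1
position: [0.6963, -0.157, 0.5014]
ee_rot: [-0.001, 0.861, 0.509, -0.001]
wrist_force: [-0.2, 0.2, 1.1]
finger_gap: 0.0919
finger_force: 0.0
```

Call:
play_rows --pt "0 0 0 -0.2 1 0 0" --pt "0 0 0 -0.2 1 0 0" --pt "0 0 0 -0.2 1 0 0" --pt "0 0 0 -0.2 1 0 0" --pt "0 0 0 -0.2 1 0 0" --pt "0 0 0 -0.7 1 -0.9 0" --pt "0 0 0 -0.7 1 -0.9 0" --pt "0 0 0 -0.7 1 -0.9 0" --pt "0 0 0 -0.7 1 -0.9 0" --pt "0 0 0 -0.7 1 -0.9 0" --pt "0 0 0 -0.7 1 -0.9 0" --pt "0 0 0 -0.7 1 -0.9 0"

```text
time_s: 4.6
position: [0.5177, 0.2023, 0.3126]
ee_rot: [0.0, 0.861, 0.509, -0.0]
wrist_force: [-0.3, 0.5, -0.2]
finger_gap: 0.0917
finger_force: 0.0
```

```bash
python3 - <<'E'
from h import *
t=snap('top','top1.png');s=snap('side','side1.png')
st=state(); print({k:np.round(v,3).tolist() for k,v in st.items() if k in('position','ee_rot','joint_pos','time_s')})
print(proj(t,st['position'])*1.5,proj(s,st['position'])*1.5)
a=cv2.imread('pics/top1.png')[150:450,200:500]; b=cv2.imread('pics/side1.png')[150:450,200:500]
cv2.imwrite('pics/pair1.png',np.hstack([a,b]))
E
```

```text
{'time_s': 4.7, 'joint_pos': [0.256, 0.329, -0.852, 1.679, 0.255, 1.257, -1.146], 'position': [0.514, 0.205, 0.311], 'ee_rot': [-0.001, 0.859, 0.512, -0.003]}
[[319.90701563 287.69610966]] [[343.36695758 179.38037528]]
```

View pics/pair1.png

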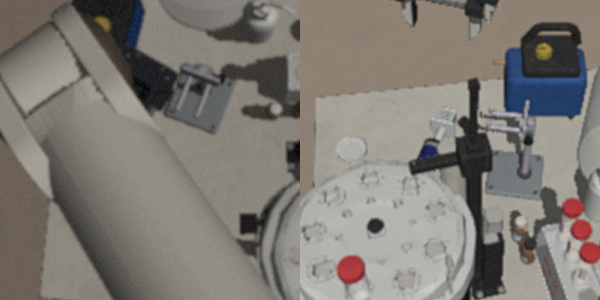

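```bash
python3 - <<'E'
from h import *
s=dict(np.load('pics/side1.npz'));t=dict(np.load('pics/top0.npz'))
print(onz(s,(228.3,171.7),.04),onz(s,(237.5,173.3),.04))
# model with pose: foot point, angle
for F,ang in(((.436,.1134),61),((.439,.118),61)):
  a=np.array([np.cos(np.radians(ang)),np.sin(np.radians(ang)),0]);n=np.array([a[1],-a[0],0]);F=np.array([*F,.025])
  c=lambda l,w,z:F+a*l+n*w+np.array([0,0,z])
  P=[c(.13,-.025,.025),c(.13,.025,.025),c(.13,-.025,-.025),c(.13,.025,-.025),c(.176,-.015,.015),c(.176,.015,.015),c(.0,.025,.025),c(0,-.025,.025)]
  print('side',proj(s,P).round(1).tolist());print('top',proj(t,P).round(1).tolist())
E
```

```text
[0.51285795 0.2747332  0.04      ] [0.53926746 0.26296531 0.04      ]
side [[218.3, 180.2], [234.2, 184.1], [219.3, 190.6], [234.7, 194.5], [226.8, 172.0], [236.1, 174.2], [218.9, 218.9], [202.0, 214.4]]
top [[213.9, 215.7], [223.7, 199.3], [216.4, 216.5], [225.8, 200.8], [201.6, 203.7], [207.5, 194.0], [266.4, 224.6], [256.6, 241.2]]
side [[219.0, 178.8], [234.9, 182.8], [220.0, 189.3], [235.4, 193.2], [227.5, 170.7], [236.8, 173.0], [219.7, 217.4], [202.9, 212.9]]
top [[212.2, 214.5], [222.0, 198.1], [214.8, 215.4], [224.2, 199.7], [199.9, 202.6], [205.8, 192.9], [264.6, 223.4], [254.8, 240.0]]
```

The side view shows the fingertips at the projected TCP, with a mid-point of about (343,179). The arm hides the column from the top camera. Now I'll go down over the cap.

Call:
play_rows --pt "0 0 0 0 0.2 -1 0" --pt "0 0 0 0 0.2 -1 0" --pt "0 0 0 0 0.2 -1 0" --pt "0 0 0 0 0.2 -1 0" --pt "0 0 0 0 0.2 -1 0" --pt "0 0 0 0 0.2 -1 0" --pt "0 0 0 0 0.2 -1 0" --pt "0 0 0 0 0.2 -1 0" --pt "0 0 0 0 0 -1 0" --pt "0 0 0 0 0 -0.7 0" --pt "0 0 0 0 0 -0.3 0" --pt "0 0 0 0 0 0 0"

```text
time_s: 6.2
position: [0.5188, 0.2496, 0.0136]
ee_rot: [-0.0, 0.861, 0.509, -0.0]
wrist_force: [-0.6, 0.2, 0.7]
finger_gap: 0.0916
finger_force: 0.0
```

```bash
python3 - <<'E'
from h import *
s=get_image('side'); 
a=cv2.resize(s['frame'][130:230,180:280],None,fx=5,fy=5,interpolation=cv2.INTER_CUBIC)
cv2.imwrite('pics/side2.png',a[:,:,::-1]); st=state(); print(st['position'],st['wrist_force'],((proj(s,st['position'])-[180,130])*5))
E
```

```text
[0.51926337 0.24998355 0.01426534] [-0.20955536 -0.03942757  0.36766622] [[260.14524204 264.4041588 ]]
```

View pics/side2.png

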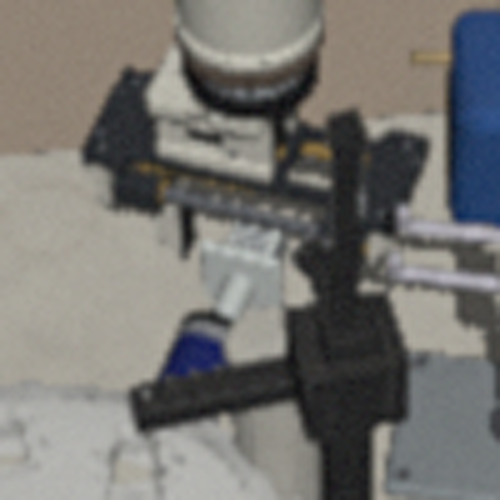

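The side view shows the fingers straddling the cap, at about (250,245) in the crop. I'll lower slightly and pinch lightly.

Call:
play_rows --pt "0 0 0 -0.16 0.08 -0.2 0" --pt "0 0 0 0 0 0 0.5" --pt "0 0 0 0 0 0 1" --pt "0 0 0 0 0 0 1" --pt "0 0 0 0 0 0 1" --pt "0 0 0 0 0 0 1" --pt "0 0 0 0 0 0 1" --grip_force 6

```text
time_s: 7.12
position: [0.514, 0.2521, 0.0077]
ee_rot: [-0.0, 0.861, 0.509, 0.0]
wrist_force: [-0.4, -0.3, -0.3]
finger_gap: 0.0366
finger_force: 0.0
```

Call:
play_rows --pt "0 0 0 0 0 0 1" --pt "0 0 0 0 0 0 1" --pt "0 0 0 0 0 0 1"

```text
time_s: 7.5
position: [0.5141, 0.2521, 0.0077]
ee_rot: [0.0, 0.861, 0.509, 0.0]
wrist_force: [0.6, -0.0, -1.1]
finger_gap: 0.0298
finger_force: 6.0
```

Call:
play_rows --pt "0 0 0 -0.06 -0.11 0.44 1" --pt "0 0 0 -0.06 -0.11 0.44 1" --pt "0 0 0 -0.06 -0.11 0.44 1" --pt "0 0 0 -0.12 -0.21 0.39 1" --pt "0 0 0 -0.12 -0.21 0.39 1" --pt "0 0 0 -0.12 -0.21 0.39 1" --pt "0 0 0 -0.16 -0.29 0.32 1" --pt "0 0 0 -0.16 -0.29 0.32 1" --pt "0 0 0 -0.16 -0.29 0.32 1"

```text
time_s: 8.62
position: [0.4828, 0.1962, 0.1117]
ee_rot: [0.0, 0.861, 0.509, -0.0]
wrist_force: [0.5, -0.7, -2.5]
finger_gap: 0.0301
finger_force: 6.6
```

```bash
python3 - <<'E'
from h import *
s=get_image('side'); 
a=cv2.resize(s['frame'][110:230,180:300],None,fx=4,fy=4,interpolation=cv2.INTER_CUBIC)
cv2.imwrite('pics/side3.png',a[:,:,::-1]); st=state(); print(st['position'],st['wrist_force'],st['finger_gap'],((proj(s,st['position'])-[180,110])*4))
E
```

```text
[0.48264042 0.1950612  0.11236341] [-1.3807423  -0.13675229 -0.31548394] 0.029783995759522428 [[165.08961046 270.22397138]]
```

View pics/side3.png

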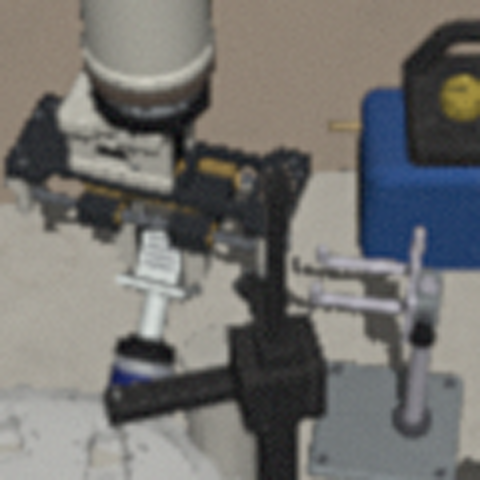

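The side view shows the column about half raised, with its cap between the fingers. I'll continue the arc.

Call:
play_rows --pt "0 0 0 -0.2 -0.35 0.22 1" --pt "0 0 0 -0.2 -0.35 0.22 1" --pt "0 0 0 -0.2 -0.35 0.22 1" --pt "0 0 0 -0.22 -0.39 0.11 1" --pt "0 0 0 -0.22 -0.39 0.11 1" --pt "0 0 0 -0.22 -0.39 0.11 1" --pt "0 0 0 -0.22 -0.39 0 1" --pt "0 0 0 -0.22 -0.39 0 1"

```text
time_s: 9.68
position: [0.4314, 0.1063, 0.1406]
ee_rot: [-0.0, 0.861, 0.509, -0.0]
wrist_force: [0.1, 0.5, -3.7]
finger_gap: 0.0299
finger_force: 6.0
```

```bash
python3 - <<'E'
from h import *
s=get_image('side'); t=get_image('top')
f=lambda d,y,x:cv2.resize(d['frame'][y:y+130,x:x+130],None,fx=3,fy=3,interpolation=cv2.INTER_CUBIC)
cv2.imwrite('pics/side4.png',np.hstack([f(s,110,180),f(t,130,190)])[:,:,::-1]); st=state(); print(st['position'],st['wrist_force'],st['finger_gap'],((proj(s,st['position'])-[180,110])*3))
E
```

```text
[0.43092072 0.10518094 0.14043985] [-0.52208627 -0.12349261 -0.80762103] 0.029957000713696228 [[ 78.82068513 269.16461587]]
```

View pics/side4.png

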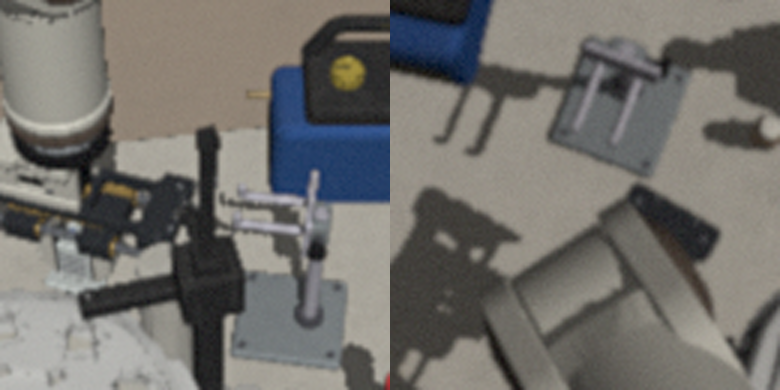

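The column is nearly upright, with the cap in the fingers at about (70,250) in the left half. The hook is unobstructed in both views, so I'll take one enlarged crop to refine it.

```bash
python3 - <<'E'
from h import *
s=get_image('side'); t=get_image('top'); np.savez('pics/s5',**s); np.savez('pics/t5',**t)
def crop(d,x,y,w,h,f):
    a=cv2.resize(d['frame'][y:y+h,x:x+w],None,fx=f,fy=f,interpolation=cv2.INTER_LANCZOS4)[:,:,::-1].copy()
    for i in range(0,w,5): cv2.line(a,(i*f,0),(i*f,5 if i%10 else 12),(0,0,255),1); i%10==0 and cv2.putText(a,str(x+i),(i*f,22),0,.35,(0,0,255),1)
    for i in range(0,h,5): cv2.line(a,(0,i*f),(5 if i%10 else 12,i*f),(0,0,255),1); i%10==0 and cv2.putText(a,str(y+i),(14,i*f+4),0,.35,(0,0,255),1)
    return a
A=crop(t,244,138,40,50,10);B=crop(s,251,160,40,50,10)
cv2.imwrite('pics/hook5.png',np.hstack([A,B]))
E
```

```text
(no output)
```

View pics/hook5.png

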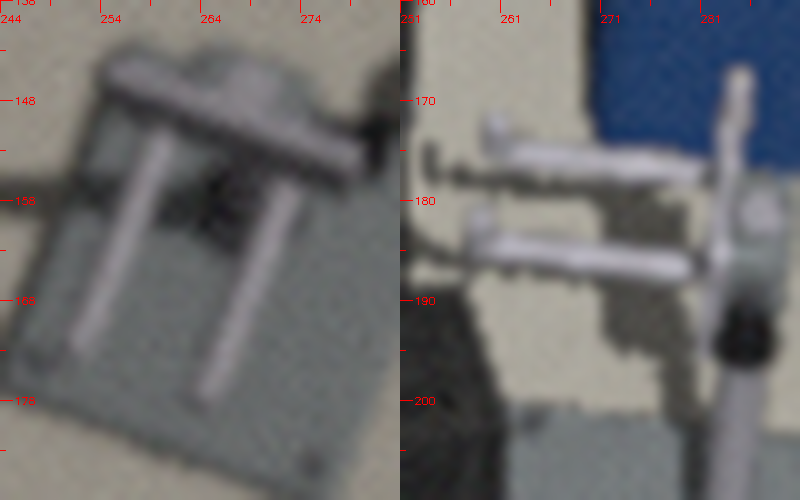

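The top view shows the prong axes running (79,352)→(165,130) and (207,400)→(288,182) in the crop. The side view shows the tip tops at (493,112) and (478,205), so I'll compute the hook pose from those.

```bash
python3 - <<'E'
from h import *
s=dict(np.load('pics/s5.npz'));t=dict(np.load('pics/t5.npz'))
T=lambda x,y:((x+.5)/10-.5+244,(y+.5)/10-.5+138)
S=lambda x,y:((x-400+.5)/10-.5+251,(y+.5)/10-.5+160)
ang=lambda a,b:np.degrees(np.arctan2(*(b-a)[[1,0]]))
for nm,a,b in(('L',(79,352),(165,130)),('R',(207,400),(288,182))):
  A,B=onz(t,T(*a),.164),onz(t,T(*b),.164); print(nm,A,B,ang(A,B))
for nm,a,b in(('sL',(510,152),(700,170)),('sR',(500,244),(690,268))):
  A,B=onz(s,S(*a),.164),onz(s,S(*b),.164); print(nm,A,B,ang(A,B))
A,B=onz(t,T(105,80),.188),onz(t,T(355,170),.188); print('plate',A,B,ang(A,B)+90)
for a,b in(((80,343),(493,114)),((208,390),(478,207))): print('tip',tri(t,T(*a),s,S(*b)),onz(s,S(*b),.178),onz(t,T(*a),.178))
# model overlay
for th,(x,y) in((-19,(.600,.111)),(-19,(.602,.113))):
  c,q=np.cos(np.radians(th)),np.sin(np.radians(th)); W=lambda u,v,z:[x+c*u-q*v,y+q*u+c*v,z]
  P=[W(-31,v,.178) if 0 else W(-.031,v,.178) for v in(.016,-.016)]+[W(.027,v,.164) for v in(.016,-.016)]+[W(-.027,v,.164) for v in(.016,-.016)]+[W(.027,v,.188) for v in(.031,-.031)]
  print('T',((proj(t,P)-[244,138]+.5)*10-.5).round().tolist());print('S',((proj(s,P)-[251,160]+.5)*10-.5+[400,0]).round().tolist())
E
```

```text
L [0.57589276 0.13816303 0.164     ] [0.62951091 0.1194694  0.164     ] -19.220776209838714
R [0.56525311 0.10770412 0.164     ] [0.61770376 0.09003858 0.164     ] -18.61368413880222
sL [0.58427304 0.14061681 0.164     ] [0.63195685 0.12485929 0.164     ] -18.286571399727144
sR [0.57506213 0.11060341 0.164     ] [0.62146186 0.09328234 0.164     ] -20.47064980429802
plate [0.63605783 0.13285958 0.188     ] [0.61628067 0.07457261 0.188     ] -18.74242105791849
tip (array([0.57664332, 0.13676437, 0.18481837]), np.float64(0.0034642132735675964)) [0.57980048 0.14261101 0.178     ] [0.5759253 0.1372365 0.178    ]
tip (array([0.56637581, 0.10695952, 0.18488536]), np.float64(0.003325595622805973)) [0.56938293 0.1125838  0.178     ] [0.56566606 0.10721853 0.178     ]
T [[84.0, 343.0], [213.0, 391.0], [174.0, 125.0], [301.0, 171.0], [93.0, 336.0], [220.0, 383.0], [111.0, 82.0], [362.0, 174.0]]
S [[484.0, 134.0], [468.0, 229.0], [702.0, 192.0], [691.0, 287.0], [498.0, 171.0], [483.0, 265.0], [713.0, 89.0], [692.0, 274.0]]
T [[76.0, 334.0], [205.0, 382.0], [166.0, 117.0], [293.0, 163.0], [85.0, 328.0], [212.0, 375.0], [102.0, 73.0], [354.0, 165.0]]
S [[489.0, 128.0], [474.0, 222.0], [708.0, 185.0], [697.0, 280.0], [503.0, 164.0], [489.0, 258.0], [719.0, 82.0], [698.0, 267.0]]
```

```bash
python3 - <<'E'
from h import *
s=dict(np.load('pics/s5.npz'));t=dict(np.load('pics/t5.npz'))
for S in((.477,.153),(.46,.17),(.46,.2),(.49,.2),(.5,.2)):
  P=[[*S,z] for z in(.0,.13,.176)]; print(S,proj(s,P).round().tolist(),proj(t,P).round().tolist())
print({k:np.round(v,4).tolist() for k,v in state().items() if k in('joint_pos','time_s','position')})
E
```

```text
(0.477, 0.153) [[224.0, 213.0], [221.0, 185.0], [220.0, 174.0]] [[248.0, 217.0], [245.0, 215.0], [243.0, 214.0]]
(0.46, 0.17) [[217.0, 209.0], [214.0, 182.0], [213.0, 170.0]] [[241.0, 224.0], [237.0, 222.0], [236.0, 221.0]]
(0.46, 0.2) [[216.0, 201.0], [213.0, 173.0], [211.0, 162.0]] [[230.0, 223.0], [225.0, 222.0], [223.0, 221.0]]
(0.49, 0.2) [[225.0, 200.0], [223.0, 172.0], [222.0, 160.0]] [[231.0, 212.0], [226.0, 209.0], [223.0, 208.0]]
(0.5, 0.2) [[229.0, 199.0], [227.0, 171.0], [226.0, 160.0]] [[231.0, 209.0], [226.0, 205.0], [223.0, 204.0]]
{'time_s': 9.875, 'joint_pos': [0.4222, 0.3285, -0.8302, 2.1142, 0.3287, 0.8299, -1.1111], 'position': [0.4318, 0.1067, 0.1406]}
```

Call:
play_rows --pt "0 0 0 -0.2 -0.35 0 1" --pt "0 0 0 0 0 0 1"

```text
time_s: 10.12
position: [0.4255, 0.0959, 0.1406]
ee_rot: [-0.0, 0.861, 0.509, -0.001]
wrist_force: [-0.4, -0.3, -3.3]
finger_gap: 0.0301
finger_force: 6.0
```

Call:
play_rows --pt "0 0 0 0 0 0 1" --pt "0 0 0 0 0 0 1" --pt "0 0 0 0 0 0.3 1" --pt "0 0 0 0 0 0.4 1" --pt "0 0 0.5 0.2 0.2 0 1" --pt "0 0 1 0.2 0.2 0 1" --pt "0 0 1 0.2 0.2 0 1" --pt "0 0 1 0.2 0.2 0 1" --pt "0 0 1 0.2 0.2 0 1" --pt "0 0 1 0.2 0.2 0 1" --pt "0 0 1 0.2 0.2 0 1" --pt "0 0 1 0.2 0.2 0 1" --grip_force 30

```text
time_s: 11.62
position: [0.475, 0.1453, 0.1619]
ee_rot: [0.0, 0.671, 0.742, 0.0]
wrist_force: [0.3, 1.1, -3.6]
finger_gap: 0.0296
finger_force: 30.0
```

Call:
play_rows --pt "0 0 1 0 0.05 0 1" --pt "0 0 1 0 0.05 0 1" --pt "0 0 1 0 0.05 0 1" --pt "0 0 1 0 0.05 0 1" --pt "0 0 1 0 0.05 0 1" --pt "0 0 1 0 0 0 1" --pt "0 0 1 0 0 0 1" --pt "0 0 1 0 0 0 1" --pt "0 0 1 0 0 0 1" --pt "0 0 1 0 0 0 1" --pt "0 0 1 0 0 0 1" --pt "0 0 1 0 0 0 1"

```text
time_s: 13.12
position: [0.4749, 0.1525, 0.162]
ee_rot: [0.0, 0.253, 0.968, 0.0]
wrist_force: [0.4, 0.5, -3.2]
finger_gap: 0.03
finger_force: 30.0
```

Call:
play_rows --pt "0 0 1 0 0 -0.2 1" --pt "0 0 1 0 0 -0.2 1" --pt "0 0 0.2 0 0 -0.15 1" --pt "0 0 0 0 0 0 1"

```text
time_s: 13.62
position: [0.4744, 0.1523, 0.1451]
ee_rot: [-0.0, 0.169, 0.986, 0.0]
wrist_force: [0.5, -0.2, -3.6]
finger_gap: 0.03
finger_force: 30.0
```

Call:
play_rows --pt "0 0 0.1 0 0 -0.08 1" --pt "0 0 0 0 0 -0.05 1" --pt "0 0 0 0 0 0 1"

```text
time_s: 14.0
position: [0.4744, 0.1522, 0.1415]
ee_rot: [0.0, 0.164, 0.986, -0.0]
wrist_force: [-0.1, 0.5, -3.2]
finger_gap: 0.0296
finger_force: 30.0
```

Call:
play_rows --pt "0 0 0 0 0 -0.05 1" --pt "0 0 0 0 0 -0.03 1" --pt "0 0 0 0 0 0 1"

```text
time_s: 14.38
position: [0.475, 0.1524, 0.1403]
ee_rot: [0.001, 0.164, 0.986, -0.0]
wrist_force: [-0.8, -1.5, 6.6]
finger_gap: 0.0296
finger_force: 30.0
```

Call:
play_rows --pt "0 0 0 0 0 0.03 1" --pt "0 0 0 0 0 0 1" --pt "0 0 0 0 0 0 1" --grip_force 3

```text
time_s: 14.75
position: [0.4748, 0.1523, 0.1403]
ee_rot: [0.0, 0.164, 0.986, 0.0]
wrist_force: [0.1, -1.7, 2.5]
finger_gap: 0.0299
finger_force: 3.0
```

Call:
play_rows --pt "0 0 0 0 0 0 0.55" --pt "0 0 0 0 0 0 0.2" --pt "0 0 0 0 0 0 0" --pt "0 0 0 0 0 0 0" --pt "0 0 0 0 0 0 0" --pt "0 0 0 0 0 0 0"

```text
time_s: 15.5
position: [0.4744, 0.1523, 0.14]
ee_rot: [-0.0, 0.164, 0.986, 0.0]
wrist_force: [-0.6, -0.1, 0.9]
finger_gap: 0.085
finger_force: 0.0
```

Call:
play_rows --pt "0 0 0 0 0 0.5 0" --pt "0 0 0 0 0 1 0" --pt "0 0 0 0 0 1 0" --pt "0 0 0 0 0 1 0" --pt "0 0 0 0 0 1 0" --pt "0 0 0 0 0 0 0"

```text
time_s: 16.25
position: [0.4756, 0.1533, 0.2778]
ee_rot: [0.002, 0.164, 0.986, 0.001]
wrist_force: [0.7, 0.3, -0.3]
finger_gap: 0.0916
finger_force: 0.0
```

```bash
python3 - <<'E'
from h import *
s=get_image('side'); np.savez('pics/s6',**s)
x,y,w,h,f=196,158,50,60,10
a=cv2.resize(s['frame'][y:y+h,x:x+w],None,fx=f,fy=f,interpolation=cv2.INTER_LANCZOS4)[:,:,::-1].copy()
for i in range(0,w,5): cv2.line(a,(i*f,0),(i*f,5 if i%10 else 12),(0,0,255),1); i%10==0 and cv2.putText(a,str(x+i),(i*f,22),0,.35,(0,0,255),1)
for i in range(0,h,5): cv2.line(a,(0,i*f),(5 if i%10 else 12,i*f),(0,0,255),1); i%10==0 and cv2.putText(a,str(y+i),(14,i*f+4),0,.35,(0,0,255),1)
cv2.imwrite('pics/side6.png',a)
th=np.radians(-19);c,q=np.cos(th),np.sin(th)
W=lambda u,v,z:[.4747+c*u-q*v,.1523+q*u+c*v,z]
P=[W(u,v,.136) for u in(-.025,.025) for v in(-.025,.025)]+[W(u,v,.176) for u in(-.015,.015) for v in(-.015,.015)]
print(((proj(s,P)-[x,y]+.5)*f-.5).round().tolist(),state()['position'])
E
```

```text
[[138.0, 331.0], [173.0, 187.0], [325.0, 351.0], [355.0, 207.0], [171.0, 209.0], [193.0, 122.0], [286.0, 221.0], [306.0, 133.0]] [0.47490567 0.15251931 0.27627322]
```

View pics/side6.png

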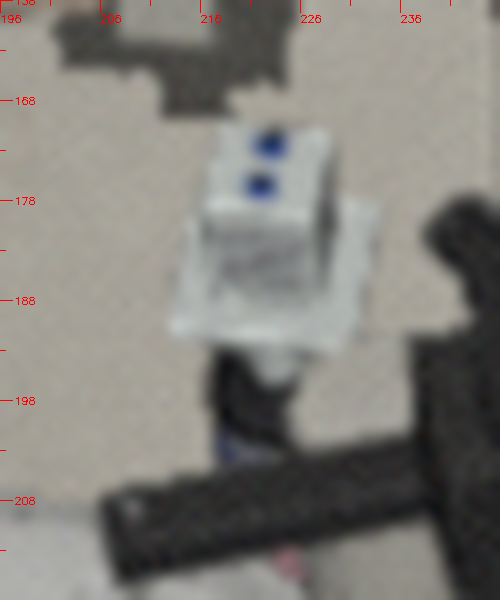

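The column stands upright on its foot, with the cap top at about (270,165) in the crop, offset only about 3 mm in y_h from the robot's position. I'll take it again.

Call:
play_rows --pt "0 0 0 0 0 -1 0" --pt "0 0 0 0 0 -1 0" --pt "0 0 0 0 0 -1 0" --pt "0 0 0 0 0 -1 0" --pt "0 0 0 0 0 -0.45 0" --pt "0 0 0 0 0 0 0.5" --pt "0 0 0 0 0 0 1" --pt "0 0 0 0 0 0 1" --pt "0 0 0 0 0 0 1" --pt "0 0 0 0 0 0 1" --pt "0 0 0 0 0 0 1" --pt "0 0 0 0 0 0 1" --grip_force 30

```text
time_s: 17.8
position: [0.4744, 0.1523, 0.1416]
ee_rot: [0.0, 0.164, 0.986, 0.0]
wrist_force: [0.3, 0.3, 0.5]
finger_gap: 0.0298
finger_force: 30.0
```

Call:
play_rows --pt "0 0 0 0 0 0 1" --pt "0 0 0 0 0 0 1" --pt "0 0 0 0 0 0 1" --pt "0 0 0 0 0 0 1"

```text
time_s: 18.3
position: [0.4744, 0.1523, 0.1416]
ee_rot: [0.0, 0.164, 0.986, 0.0]
wrist_force: [0.7, -0.0, -0.1]
finger_gap: 0.0298
finger_force: 30.0
```

Call:
play_rows --pt "0 0 0 0 0 0.4 1" --pt "0 0 0 0 0 0.7 1" --pt "0 0 0 0 0 0.67 1" --pt "0 0 0 0.46 -0.12 0 1" --pt "0 0 0 0.46 -0.12 0 1" --pt "0 0 0 0.46 -0.12 0 1" --pt "0 0 0 0.46 -0.12 0 1" --pt "0 0 0 0.46 -0.12 0 1" --pt "0 0 0 0 0 0 1"

```text
time_s: 19.42
position: [0.5445, 0.1339, 0.1943]
ee_rot: [-0.0, 0.165, 0.986, 0.0]
wrist_force: [-0.4, -0.0, -4.9]
finger_gap: 0.0299
finger_force: 30.0
```

```bash
python3 - <<'E'
from h import *
for _ in range(3):
  s=get_image('side'); st=state(); print(np.round(st['position'],4),np.round(st['wrist_force'],2))
p=st['position']; print('xh',p[0]*.9455-p[1]*.3256,'yh',p[0]*.3256+p[1]*.9455)
E
```

```text
[0.5434 0.1344 0.1943] [-0.15  1.03 -3.35]
[0.5429 0.1347 0.1944] [-0.26 -0.51 -3.8 ]
[0.5427 0.1347 0.1945] [ 0.4  -0.08 -3.72]
xh 0.46926566158029287 yh 0.30405257857450535
```

Call:
play_rows --pt "0 0 0 0.24 -0.08 0 1" --pt "0 0 0 0.24 -0.08 0 1" --pt "0 0 0 0.24 -0.08 0 1" --pt "0 0 0 0 0 0 1"

```text
time_s: 20.08
position: [0.5657, 0.1266, 0.1945]
ee_rot: [0.0, 0.165, 0.986, 0.0]
wrist_force: [-1.1, -0.5, -3.6]
finger_gap: 0.0299
finger_force: 30.0
```

Call:
play_rows --pt "0 0 0 0.16 -0.055 0 1" --pt "0 0 0 0.16 -0.055 0 1" --pt "0 0 0 0 0 0 1"

```text
time_s: 20.45
position: [0.575, 0.1235, 0.1946]
ee_rot: [0.0, 0.165, 0.986, 0.0]
wrist_force: [-0.6, 0.1, -4.2]
finger_gap: 0.0303
finger_force: 30.0
```

Call:
play_rows --pt "0 0 0 0.16 -0.055 0 1" --pt "0 0 0 0.16 -0.055 0 1" --pt "0 0 0 0.1 -0.034 0 1" --pt "0 0 0 0 0 0 1"

```text
time_s: 20.95
position: [0.5874, 0.1193, 0.1945]
ee_rot: [-0.0, 0.164, 0.986, 0.0]
wrist_force: [-0.2, 0.4, -3.3]
finger_gap: 0.0302
finger_force: 30.0
```

Call:
play_rows --pt "0 0 0 0.1 -0.034 0 1" --pt "0 0 0 0.06 -0.02 0 1" --pt "0 0 0 0 0 0 1"

```text
time_s: 21.32
position: [0.5921, 0.1177, 0.1946]
ee_rot: [-0.0, 0.164, 0.986, 0.0]
wrist_force: [0.7, -0.3, -4.2]
finger_gap: 0.0295
finger_force: 30.0
```

Call:
play_rows --pt "0 0 0 0.06 -0.02 0 1" --pt "0 0 0 0 0 0 1"

```text
time_s: 21.58
position: [0.5939, 0.1171, 0.1946]
ee_rot: [0.0, 0.164, 0.986, -0.0]
wrist_force: [0.1, -0.6, -2.7]
finger_gap: 0.0297
finger_force: 30.0
```

Call:
play_rows --pt "0 0 0 0.06 -0.02 0 1" --pt "0 0 0 0 0 0 1"

```text
time_s: 21.82
position: [0.5957, 0.1165, 0.1946]
ee_rot: [0.0, 0.164, 0.986, 0.0]
wrist_force: [0.3, -0.7, -3.5]
finger_gap: 0.03
finger_force: 30.0
```

Call:
play_rows --pt "0 0 0 0.06 -0.02 0 1" --pt "0 0 0 0 0 0 1"

```text
time_s: 22.08
position: [0.5975, 0.1159, 0.1946]
ee_rot: [0.0, 0.164, 0.986, -0.0]
wrist_force: [-0.8, -0.5, -3.5]
finger_gap: 0.0299
finger_force: 30.0
```

Call:
play_rows --pt "0 0 0 0.06 -0.02 0 1" --pt "0 0 0 0 0 0 1"

```text
time_s: 22.32
position: [0.5988, 0.1156, 0.1946]
ee_rot: [-0.0, 0.164, 0.986, 0.0]
wrist_force: [-2.4, 0.7, -2.9]
finger_gap: 0.0296
finger_force: 30.0
```

Call:
play_rows --pt "0 0 0 0.06 -0.02 0 1" --pt "0 0 0 0 0 0 1"

```text
time_s: 22.58
position: [0.599, 0.1157, 0.1944]
ee_rot: [-0.002, 0.164, 0.987, -0.0]
wrist_force: [-7.0, 2.4, -0.8]
finger_gap: 0.03
finger_force: 30.0
```

Call:
play_rows --pt "0 0 0 -0.15 0.05 0 1" --pt "0 0 0 0 0 0 1" --pt "0 0 0 0.02 0.063 0 1" --pt "0 0 0 0 0 0 1"

```text
time_s: 23.08
position: [0.5974, 0.1183, 0.1947]
ee_rot: [0.0, 0.164, 0.986, 0.0]
wrist_force: [0.4, 1.0, -4.1]
finger_gap: 0.0297
finger_force: 30.0
```

Call:
play_rows --pt "0 0 0 0.011 0.032 0 1" --pt "0 0 0 0 0 0 1"

```text
time_s: 23.32
position: [0.5974, 0.1193, 0.1946]
ee_rot: [-0.0, 0.164, 0.986, 0.0]
wrist_force: [-0.2, -0.5, -3.8]
finger_gap: 0.0295
finger_force: 30.0
```

Call:
play_rows --pt "0 0 0 0.011 0.032 0 1" --pt "0 0 0 0 0 0 1"

```text
time_s: 23.58
position: [0.5977, 0.1198, 0.1945]
ee_rot: [-0.0, 0.164, 0.986, -0.0]
wrist_force: [-0.1, -0.7, -2.6]
finger_gap: 0.0296
finger_force: 30.0
```

Call:
play_rows --pt "0 0 0 0.011 0.032 0 1" --pt "0 0 0 0 0 0 1"

```text
time_s: 23.82
position: [0.5978, 0.12, 0.1945]
ee_rot: [-0.0, 0.165, 0.986, -0.001]
wrist_force: [-2.6, -4.0, -0.7]
finger_gap: 0.0299
finger_force: 30.0
```

Call:
play_rows --pt "0 0 0 -0.046 -0.132 0 1" --pt "0 0 0 0 0 0 1" --pt "0 0 0 0 0 -0.12 1" --pt "0 0 0 0 0 -0.12 1" --pt "0 0 0 0 0 -0.12 1" --pt "0 0 0 0 0 0 1"

```text
time_s: 24.58
position: [0.5964, 0.1171, 0.1833]
ee_rot: [-0.0, 0.164, 0.986, -0.0]
wrist_force: [-1.2, -0.2, -4.1]
finger_gap: 0.0297
finger_force: 30.0
```

Call:
play_rows --pt "0 0 0 0 0 -0.06 1" --pt "0 0 0 0 0 -0.04 1" --pt "0 0 0 0 0 0 1"

```text
time_s: 24.95
position: [0.5966, 0.1171, 0.1808]
ee_rot: [-0.0, 0.164, 0.986, -0.0]
wrist_force: [-0.1, 0.3, -4.2]
finger_gap: 0.0298
finger_force: 30.0
```

Call:
play_rows --pt "0 0 0 0 0 -0.03 1" --pt "0 0 0 0 0 0 1"

```text
time_s: 25.2
position: [0.5967, 0.1171, 0.1799]
ee_rot: [-0.0, 0.164, 0.986, -0.0]
wrist_force: [-0.4, 0.5, -3.4]
finger_gap: 0.0298
finger_force: 30.0
```

Call:
play_rows --pt "0 0 0 0 0 -0.03 1" --pt "0 0 0 0 0 0 1"

```text
time_s: 25.45
position: [0.5968, 0.1172, 0.1795]
ee_rot: [0.0, 0.164, 0.986, -0.0]
wrist_force: [-1.2, -0.3, 1.8]
finger_gap: 0.0298
finger_force: 30.0
```

Call:
play_rows --pt "0 0 0 0 0 -0.02 1" --pt "0 0 0 0 0 0 1"

```text
time_s: 25.7
position: [0.5968, 0.1172, 0.1795]
ee_rot: [0.0, 0.164, 0.986, -0.0]
wrist_force: [-4.1, -2.1, 5.5]
finger_gap: 0.0301
finger_force: 30.0
```

Call:
play_rows --pt "0 0 0 0 0 0 1" --pt "0 0 0 0 0 0 1" --pt "0 0 0 0 0 0 1" --grip_force 3

```text
time_s: 26.08
position: [0.5971, 0.1172, 0.1787]
ee_rot: [0.0, 0.164, 0.986, 0.0]
wrist_force: [-0.7, -0.9, 4.1]
finger_gap: 0.0302
finger_force: 3.0
```

Call:
play_rows --pt "0 0 0 0 0 0.03 0.55" --pt "0 0 0 0 0 0 0.2" --pt "0 0 0 0 0 0 0" --pt "0 0 0 0 0 0 0" --pt "0 0 0 0 0 0 0" --pt "0 0 0 0 0 0 0" --pt "0 0 0 0 0 0.3 0" --pt "0 0 0 0 0 0.6 0" --pt "0 0 0 0 0 1 0" --pt "0 0 0 0 0 1 0" --pt "0 0 0 0 0 1 0" --pt "0 0 0 0 0 1 0"

```text
time_s: 27.58
position: [0.5967, 0.1175, 0.3289]
ee_rot: [0.001, 0.164, 0.986, 0.0]
wrist_force: [0.5, -0.6, -0.3]
finger_gap: 0.0916
finger_force: 0.0
```

```bash
python3 - <<'E'
from h import *
s6=dict(np.load('pics/s6.npz')); s7=get_image('side'); s7b=get_image('side')
c6=proj(s6,[.4747,.1523,.156])[0]; c7=proj(s7,[.5968,.1172,.194])[0]
print(c6,c7)
w=lambda d,c,r:cv2.getRectSubPix(d['frame'],(r,r),(float(c[0]),float(c[1])))
tpl=w(s6,c6+[2.8,-.4],24); img=w(s7b,c7+[2.8,-.4],44)
r=cv2.matchTemplate(img,tpl,cv2.TM_CCOEFF_NORMED); _,m,_,l=cv2.minMaxLoc(r); print('shift from expected px',np.array(l)-10,m)
print(np.abs(s7['frame'].astype(int)-s7b['frame']).mean(), state()['time_s'])
E
```

```text
[219.91023035 179.55884267] [268.61655733 173.25665524]
shift from expected px [10  0] 0.266407310962677
2.6351148817274304 27.675
```

```bash
python3 - <<'E'
from h import *
s=get_image('side');f=s['frame'].astype(int)
def show(f,y0,y1,x0,x1):
  print('    cols',x0,'-',x1)
  for y in range(y0,y1):
    print(y,''.join('B' if p[2]>p[0]+25 else '@' if min(p)>185 else 'o' if min(p)>155 else '-' if min(p)>110 else '.' if min(p)>60 else ' ' for p in f[y,x0:x1]))
show(f,150,205,245,300)
s6=dict(np.load('pics/s6.npz')); show(s6['frame'].astype(int),166,200,205,240)
T=lambda P:proj(s,P).round(1).tolist()
x,y=.5968,.1172;c,q=.9455,-.3256
print(T([[x+c*u-q*v,y+q*u+c*v,z] for z,h in((.214,.015),(.174,.025)) for u in(-h,h) for v in(-h,h)]))
E
```

```text
cols 245 - 300
150 -----.-----------------.  BBBBBBBBBBBB                 
151 --.-...-------------..-.  BBBBBBBBBBBBBBBBBBBBBBBBBBBBB
152 ........----....----..--.BBBBBBBBBBBBBBBBBBBBBBBBBBBBBB
153 ..     ..-........------. BBBBBBBBBBBBBBBBBBBBBBBBBBBBB
154 .      ..........-----o-. BBBBBBBBBBBBBBBBBBBBBBBBBBBBB
155         .........-------. BBBBBBBBBBBBBBBBBBBBBBBBBBBBB
156         .........-------. BBBBBBBBBBBBBBBBBBBBBBBBBBBBB
157         .........-------. BBBBBBBBBBBBBBBBBBBBBBBBBBBBB
158 .        ........-------. BBBBBBBBBBBBBBBBBBBBBBBBBBBBB
159 .        ....-----------. BBBBBBBBBBBBBBBBBBBBBBBBBBBBB
160 -.      .....-----------. BBBBBBBBBBBBBBBBBBBBBBBBBBBBB
161 -.     ......-----------. BBBBBBBBBBBBBBBBBBBBBBBBBBBBB
162 -.     .--..--o---------. BBBBBBBBBBBBBBBBBBBBBBBBBBBBB
163 -.     .-----o----------..BBBB.BBBBBBBBBBBBBBBBBBBBBBBB
164 -.     .-ooo---------oooo-BBB-oo-BBBBBBBBBBBBBBBBBBBBBB
165 -.     .-oo-----------ooo-BBB-ooo-BBBBBBBBBBBBBBBBBBBBB
166 -.     .-------o------ooooBBB-ooo-BBBBBBBBBBBBBBBBBBBBB
167 -.     .-o---o--------oooo-B-oooo-BBBBB--BBBBBBBBBBBBBB
168 -
[... 3022 characters left out ...]
oooo----oo-
186 ---------ooo------------ooo----o--o
187 --------oooo-oo---------ooo--------
188 --------oooooooooo----ooooo--------
189 -------oooooooooooooooooooo-------o
190 -------o@@ooooooooooooooooo--------
191 --------ooooooo@@@@ooooooo------...
192 ---------o---.---ooo-ooooo------.  
193 ------------.  .--------o-------.  
194 ------------.   .---------------.  
195 -----------.    .---------------.  
196 ---------o-.     ....-----------.  
197 -------o---.        .-----------.  
198 -----------.       .----------o-.  
199 ------------.      .--------ooo-.  
[[262.3, 171.9], [263.7, 163.0], [274.3, 173.2], [275.5, 164.2], [257.5, 184.7], [259.9, 170.1], [277.0, 186.8], [278.8, 172.0]]
```

```bash
python3 -c "
from bench import *
print(finish_job())"
```

```text
the job is handed in; nothing more can be done
None
```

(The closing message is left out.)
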